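# Lock a stake head into its bench holder and hold the bayonet collar home

### The arm

A 6-joint arm with a two-finger parallel gripper is mounted at the origin on the work surface. World frame = base frame: x ahead of the robot, y to its left, z up, the work surface at z = 0. Lengths are in m, angles in rad, forces in N, time in s.
With the tool pointing down it reaches from about 0.35 to 0.975 m from the base axis. Payload 4.9 kg.
Tool frame: the origin (TCP) lies on the centre line of the jaws, within the pads' length; the fingertips stand 14 mm ahead of it and the grasp point (between the pads) lies 5 mm behind it; z points along the fingers, y is the line along which they close (so a half turn about z gives the same grasp; the last joint's range is limited). The gripper opens to 85 mm and grips with 20 to 120 N. Pads are 22 mm wide; open, the fingers measure 114 mm over their backs; the gripper's body (76 mm by 85 mm) begins 54 mm behind the grasp point. The pads swing forward as they close: fully open they stand 13 mm farther back than shut.
Start: joints at [1.001, 0.053, 1.613, -0, 1.476, -0.119], TCP at [0.272, 0.563, 0.211] pointing down, gripper open.
Joint ranges: [-3.01, 3.01], [-1.01, 2.22], [0.06, 2.58], [-1.02, 4.17], [0.09, 2.62], [-3.14, 3.14]. Speed limits (rad/s): [2.57, 2.57, 3.14, 3.14, 3.14, 3.14].

### API

Orientations are given as a unit quaternion [w, x, y, z].
In Python, from plant import * gives the robot as it stands.
- The arm moves only by the tool send_rows, never from a script. Its argument "steps" is a list of rows, each an object with "translation": the shift along the tool's x, y, z in cm, a list of three; "delta_rot": the turn, a rotation vector about the tool's x, y, z in rad, a list of three; "jaw": the finger opening in cm, from 0 to 8.54. In form: [{"translation": [dx, dy, dz], "delta_rot": [rx, ry, rz], "jaw": jaw}, ...]. A call has exactly 8 rows; each row is the pose to reach, as a shift and turn from the pose commanded when the call began, along the tool's axes at that moment; what a row does not reach only later rows make up. A row lasts 1/10 s, in which the tool goes at most 50 mm and 8.59 degrees, less where a joint would pass 70% of its speed; a pose out of reach is approached as far as the arm can. A call with a gripper value outside its range is refused whole. The fingers move at their own pace and stop on an object; the grip force is fixed at half the most. Time passes only in rows, so rows that repeat a pose let the fingers close, or fill a call up. It gives the time, the measured TCP pose, the force, the opening and the grip force at its end, in the units of the state.
- state(): the state, without advancing time (a new reading comes with each control period).
- grab_frame(name): name is "scene" or "top" or "wrist"; returns a dict with "pixels" (420x560x3 uint8, blue, green, red), "range_z" (420x560 float32, m along the optical axis (not along the pixel's ray), 0 where there is no reading), "fx", "fy", "cx", "cy" (pixels), "rvec" (rotation vector, rad) and "tvec" (3), from world to camera coordinates, as OpenCV has them. Camera axes: x right, y down, z forward; pixel columns grow to the right and rows downward; lengths in m; the calibration is good to about 2 mm. A picture is of the moment at which its call begins.
- job_done(): hands the job in; it is judged then, once.
The state is a dict: "time": time; "joint_pos": joint angles; "joint_vel": joint speeds; "joint_efforts": joint torques, N m; "tool_pos": TCP position; "tool_rot": TCP orientation; "contact_force": force on the tool from outside, world axes, zero at the start; "ft_torque": the same for the moment, N m; "gripper_width": opening from 0.0 (shut) to 1.0 (fully open); "grasp_force": force on a finger pad.
Only numpy, scipy, OpenCV 4.12 (cv2) and the standard library are available. Lean on these libraries where they do the work, as an engineer would, in place of code of your own. Each camera call takes 0.05 s, during which the arm holds its last target. There are 200 camera calls.

### The job

Seat the silvery stake head flat in the oblong pocket of the green stake holder, nose up, and let go of it; then put the knurled steel collar over it onto the boss, closed face up, and turn it until the hidden keyways underneath drop over the holder's three pins. Push the collar fully home against the sprung brass ring and finish while still holding it pushed down with the gripper; leave the other things on the bench where they lie.

Things in the scene. Friction and masses are not known exactly. Their poses are not given: they have to be found in the camera images.
- head_c (a point): Centre of the loose stake head, bright metal, 32 mm tall, 85 g, upright, z up; origin 16 mm above its underside. Oblong foot 28 (its x) x 20 (its y) x 12 mm high, the lowest 2 mm 1 mm smaller all round; on it a centred square nose 15 x 15 x 20 mm high, sides along x and y. Fits its pocket either way round (half a turn).
- collar_c (a point): Centre of the loose knurled steel collar, 0.25 kg, closed face up: 61 mm diameter, 28 mm tall, origin 14 mm above its underside, z up. Top lip 4.5 mm thick with a 28 mm hole for the nose; bore 46 mm below. Inside are 3 hidden keyways 120 degrees apart, 10 mm wide and high, open only underneath; their direction is unmarked and not given: feel for them by turning (120 degrees at most).
- seat (a point): Fixed stake holder: centre of the top face of its round boss, 52 mm above the bench; z up, x along the pocket's long side. Green base 96 mm wide, 22 mm high; steel boss 44 mm wide, top edge bevelled. Pocket in the top 30 (x) x 22 (y) mm, 8 mm deep, its rim rounded (2.5 mm); the seated head stands 4 mm proud to its foot's top, its centre 8 mm above this point.
- home (a point): On the boss axis, 4 mm below seat: where the collar's centre is when fully home. Three brass pins 6 mm thick stick out 4 mm from the boss, 120 degrees apart, one along +x. Resting on the pins the collar's centre is 10 mm higher; once keyed (good to about 5 degrees either way) it drops 4 mm onto the spring ring, then is pushed 6 mm to a stop on the pins. 1 mm play all round.
- ring (a joint): Travel (m) of the brass spring ring (53 to 66 mm diameter) round the boss below the pins: 0 up and unloaded, 0.006 with the collar fully home. It pushes up with 3 N at 0 and 9 N at 0.006, enough to lift a collar that is let go.
- dome_head: Bystander: brass mushroom-shaped head, 42 mm wide, 44 mm tall, round 18 mm foot; origin under its foot.
- tin: Bystander: red can, 50 mm wide, 45 mm tall; origin at its underside.
- hammer: Bystander: hammer 270 mm long lying beyond the holder, handle along its x; origin under its middle.
- spoon_blank: Bystander: flat steel spoon blank, 160 mm long, 5 mm thick, at the left; origin under it.
- brush: Bystander: brush with a handle lying at the right; origin under it.
- block: Bystander: light wood block 90 x 50 x 35 mm, at the near right; origin under it.
There are look-alikes about, which are no part of the job. What is shaped like the part that bears head_c but red is not meant. There is more than one size of the part that bears collar_c; the job needs the larger.

How it is judged:
On the way, in this order (a step that is already met when the one before it is completed fails the run):
1. the stake head is seated flat and square in the pocket and let go (z of head_c in the frame of seat below 0.0098 m and horizontal distance between head_c and seat below 0.0028 m and angle between the x axis of head_c and the x axis of seat, either way round below 0.1 rad and angle between head_c's own z axis and vertical below 0.06 rad and contact force between the fingers and head below 0.2 N), for 0.2 s.
2. the collar is over the boss, closed face up (z of collar_c in the frame of seat below 0.011 m and horizontal distance between collar_c and seat below 0.003 m and angle between collar_c's own z axis and vertical below 0.15 rad), for 0.1 s.
At the end, for the whole second after the job is handed in: Head seated in the pocket (within 2 mm of depth, 2.8 mm sideways, 0.1 rad square, 0.06 rad upright); collar within 2 mm of fully home, 3 mm of the boss axis, 0.08 rad upright; ring pressed at least 4.2 mm; fingers still on the collar with over 1 N through the last second (z of head_c in the frame of seat below 0.0098 m and horizontal distance between head_c and seat below 0.0028 m and angle between the x axis of head_c and the x axis of seat, either way round below 0.1 rad and angle between head_c's own z axis and vertical below 0.06 rad and z of collar_c in the frame of seat below -0.002 m and horizontal distance between collar_c and seat below 0.003 m and angle between collar_c's own z axis and vertical below 0.08 rad and value of joint ring above 0.0042 m and contact force between the fingers and collar above 1 N); the arm keeps its last pose, push and grip.
It fails at once if a bystander is moved more than 30 mm (distance of any of dome_head, tin, hammer, spoon_blank, brush, block from where it was at the start of the episode above 0.03 m).
It also fails if it takes over 72 s, if anything falls off the work surface, if the arm or the gripper's body presses on something with over 40 N, if the wrist force passes 120 N, or if a joint passes its speed limit or range.

## Working session

There is one attempt and no reset: what is moved stays moved. The work goes in short steps, Python scripts to look and compute and a tool call to move; the robot and the scene stay as the last step left them, time stands still between calls to the robot, and variables do not carry over. Pictures are saved under pics/ and viewed, at most 10 in all, crops included, and the job is handed in when it is done.

Besides the shell and the picture viewer there is one more tool, called after "Emit:" by a JSON object that holds its "name" and its "arguments". send_rows: Moves the arm, as the interface text tells. Its arguments: {"type":"object","properties":{"steps":{"type":"array","items":{"type":"object","properties":{"translation":{"type":"array","items":{"type":"number"}},"delta_rot":{"type":"array","items":{"type":"number"}},"jaw":{"type":"number"}}}}},"required":["steps"]}

```bash
mkdir -p pics; ls
cat > h.py <<'E'
from plant import *
import numpy as np, cv2
from scipy.spatial.transform import Rotation as R
def cloud(f):
    z=f["range_z"]; v,u=np.mgrid[:z.shape[0],:z.shape[1]]
    c=np.stack([(u-f["cx"])/f["fx"]*z,(v-f["cy"])/f["fy"]*z,z],-1)
    Rm=cv2.Rodrigues(np.array(f["rvec"],float))[0]
    w=(c-np.array(f["tvec"]).ravel())@Rm
    w[z<=0]=np.nan
    return w
def pose():
    s=state(); q=s["tool_rot"]; return np.array(s["tool_pos"]),R.from_quat([q[1],q[2],q[3],q[0]])
def to_tool(p):
    t,r=pose(); return r.inv().apply(np.array(p)-t)*100
E
python3 - <<'E'
from h import *
s=state(); print(s)
a=grab_frame("top"); b=grab_frame("scene")
np.savez("f0.npz",top=cloud(a),scene=cloud(b),tp=a["pixels"],sp=b["pixels"])
cv2.imwrite("pics/top0.png",a["pixels"]); cv2.imwrite("pics/scene0.png",b["pixels"])
E
```

```text
pics
{'time': 0.0, 'joint_pos': array([ 1.00100089e+00,  5.33855693e-02,  1.61428908e+00,  9.71799772e-07,
        1.47602791e+00, -1.19016549e-01]), 'joint_vel': array([-2.81694385e-03,  6.81271804e-04, -1.52348112e-05,  4.05613118e-04,
        5.68321821e-04, -1.04991615e-03]), 'joint_efforts': array([ 1.59023639e-03, -3.93676829e+01, -3.70176816e+01,  2.93708149e-05,
        6.96788571e-03,  3.21699233e-06]), 'tool_pos': array([0.27193528, 0.56199344, 0.20944822]), 'tool_rot': array([-3.56646998e-04,  2.23485896e-01,  9.74706592e-01, -9.92838589e-04]), 'contact_force': array([-0.48649685,  0.49042509, -0.59846612]), 'ft_torque': array([-0.01745338, -0.02184802,  0.00687013]), 'grasp_force': 0.0, 'gripper_width': 1.0031943894549444}
```

View pics/top0.png

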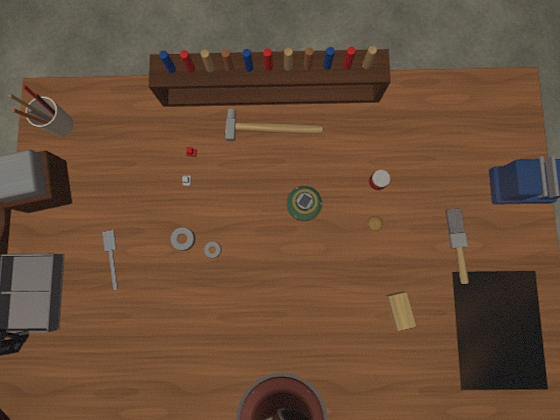

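View pics/scene0.png

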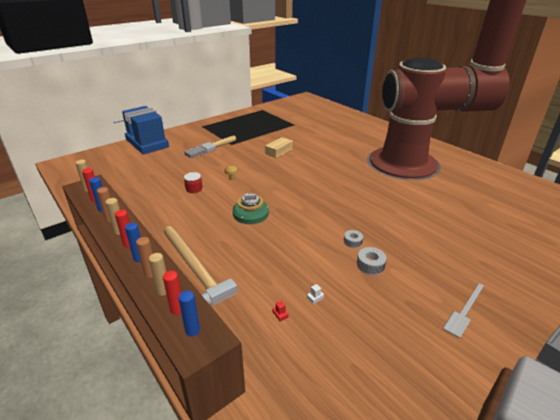

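The top view shows the silver head at (186,181), the red decoy at (191,152), the large collar at (181,239), the small one at (212,250) and the holder at (304,203). Next I'll measure these positions.

Run:
```python
from h import *
d=np.load("f0.npz")
for nm,(u,v),r in [("head",(186,181),9),("collar",(181,239),16),("small",(212,250),12),("holder",(304,203),22),("red",(191,152),9)]:
    w=d["top"][v-r:v+r+1,u-r:u+r+1].reshape(-1,3)
    bz=np.nanmedian(w[:,2]); 
    m=w[w[:,2]>0.012]
    print(nm,len(m),"zmax",np.nanmax(w[:,2]).round(4),"min",m.min(0).round(4),"max",m.max(0).round(4),"mid",((m.min(0)+m.max(0))/2).round(4),"mean",m.mean(0).round(4))
    if nm=="holder":
        t=m[m[:,2]>0.04]; print(" top",len(t),t.mean(0).round(4),((t.min(0)+t.max(0))/2).round(4))
print(d["top"][410,282],d["top"][300,75])
```

```text
head 64 zmax 0.0372 min [0.613  0.2449 0.0126] max [0.6392 0.2648 0.0372] mid [0.6261 0.2548 0.0249] mean [0.6246 0.2529 0.024 ]
collar 353 zmax 0.0345 min [0.4341 0.2291 0.0124] max [0.4934 0.2902 0.0345] mid [0.4638 0.2596 0.0235] mean [0.464  0.2579 0.027 ]
small 169 zmax 0.0249 min [0.4123 0.1586 0.0132] max [0.4549 0.1998 0.0249] mid [0.4336 0.1792 0.0191] mean [0.4347 0.1789 0.0201]
holder 962 zmax 0.0568 min [ 0.5107 -0.1173  0.0123] max [ 0.605  -0.0218  0.0568] mid [ 0.5579 -0.0695  0.0346] mean [ 0.5553 -0.0687  0.0312]
 top 336 [ 0.5584 -0.0698  0.0461] [ 0.5586 -0.0694  0.0484]
red 60 zmax 0.0346 min [0.6979 0.2296 0.0121] max [0.7172 0.2581 0.0346] mid [0.7075 0.2439 0.0233] mean [0.7065 0.2418 0.0247]
[ 0.09768354 -0.00554597  0.22707104] [ 3.05037455e-01  5.50235379e-01 -4.86291299e-04]
```

Emit:
{"name": "send_rows", "arguments": {"steps": [{"translation":[-26,-22,-2],"delta_rot":[0,0,-0.45],"jaw":8.5},{"translation":[-26,-22,-2],"delta_rot":[0,0,-0.45],"jaw":8.5},{"translation":[-26,-22,-2],"delta_rot":[0,0,-0.45],"jaw":8.5},{"translation":[-26,-22,-2],"delta_rot":[0,0,-0.45],"jaw":8.5},{"translation":[-26,-22,-2],"delta_rot":[0,0,-0.45],"jaw":8.5},{"translation":[-26,-22,-2],"delta_rot":[0,0,-0.45],"jaw":8.5},{"translation":[-26,-22,-2],"delta_rot":[0,0,-0.45],"jaw":8.5},{"translation":[-26,-22,-2],"delta_rot":[0,0,-0.45],"jaw":8.5}]}}

```text
time: 0.9
tool_pos: [0.4123, 0.2471, 0.2308]
tool_rot: [0.001, 0.004, 1.0, -0.001]
contact_force: [0.4, 0.2, -0.3]
gripper_width: 0.99
grasp_force: 0.0
```

```bash
cat >> h.py <<'E'
def go(p,yaw=None):
    "shift (cm, tool axes) and tool-z turn to bring the TCP to p with tool y at world angle yaw (deg, mod 180), tool straight down"
    t,r=pose(); M=r.as_matrix(); y=np.degrees(np.arctan2(M[1,1],M[0,1]))
    print("tcp",t.round(4),"yawY",round(y,2),"tilt",np.degrees(np.arccos(-M[2,2])).round(2),"shift",(M.T@(np.array(p)-t)*100).round(2))
    if yaw is not None:
        T=np.array([[np.sin(np.radians(yaw)),np.cos(np.radians(yaw)),0],[-np.cos(np.radians(yaw)),np.sin(np.radians(yaw)),0],[0,0,-1]])
        T[:,0]=np.cross(T[:,1],T[:,2])
        T2=T.copy();T2[:,:2]*=-1
        for X in (T,T2): print("  rotvec",R.from_matrix(M.T@X).as_rotvec().round(3))
    s=state();print("  J6",s["joint_pos"][5].round(3),"t",round(s["time"],2),"F",np.round(s["contact_force"],1),"w",round(s["gripper_width"]*8.54,2),"g",round(s["grasp_force"],1))
E
python3 -c "
from h import *
go([.558,-.07,.22],90)"
```

```text
tcp [0.4123 0.2471 0.2308] yawY 89.55 tilt 0.1 shift [-14.82 -31.6    1.14]
  rotvec [-0.001  0.001 -0.008]
  rotvec [2.000e-03 2.000e-03 3.134e+00]
  J6 -1.177 t 0.9 F [ 0.4  0.2 -0.3] w 8.45 g 0.0
```

Emit:
{"name": "send_rows", "arguments": {"steps": [{"translation":[-14.8,-31.6,1],"delta_rot":[0,0,0],"jaw":8.5},{"translation":[-14.8,-31.6,1],"delta_rot":[0,0,0],"jaw":8.5},{"translation":[-14.8,-31.6,1],"delta_rot":[0,0,0],"jaw":8.5},{"translation":[-14.8,-31.6,1],"delta_rot":[0,0,0],"jaw":8.5},{"translation":[-14.8,-31.6,1],"delta_rot":[0,0,0],"jaw":8.5},{"translation":[-14.8,-31.6,1],"delta_rot":[0,0,0],"jaw":8.5},{"translation":[-14.8,-31.6,1],"delta_rot":[0,0,0],"jaw":8.5},{"translation":[-14.8,-31.6,1],"delta_rot":[0,0,0],"jaw":8.5}]}}

```text
time: 1.7
tool_pos: [0.5593, -0.0688, 0.2194]
tool_rot: [-0.001, 0.003, 1.0, -0.0]
contact_force: [0.4, 1.0, -0.1]
gripper_width: 0.994
grasp_force: 0.0
```

```bash
python3 -c "
from h import *
go([.558,-.07,.22],90)
f=grab_frame('wrist'); w=cloud(f); np.savez('f1.npz',w=w,p=f['pixels'])
cv2.imwrite('pics/w1.png',f['pixels'])
print(f['tvec'],f['rvec'])
m=w[...,2]>.012; print(np.nanmax(w[...,2]))
q=w[(w[...,2]>.015)&(abs(w[...,0]-.558)<.07)&(abs(w[...,1]+.07)<.07)]
for lo,hi in ((.015,.024),(.046,.06)):
  t=q[(q[:,2]>lo)&(q[:,2]<hi)]; print(len(t),np.median(t,0).round(4),((t.min(0)+t.max(0))/2).round(4),(t.max(0)-t.min(0)).round(4))
"
```

```text
tcp [ 0.5593 -0.0688  0.2194] yawY 89.66 tilt 0.1 shift [ 0.13 -0.12 -0.06]
  rotvec [-0.001 -0.001 -0.006]
  rotvec [-2.000e-03  1.000e-03  3.136e+00]
  J6 -1.819 t 1.7 F [ 0.4  1.  -0.1] w 8.49 g 0.0
[ 0.06543318 -0.57595691  0.23673801] [-2.0807727  -2.06995446 -0.28186226]
0.3376846212803137
3322 [ 0.5457 -0.0691  0.0209] [ 0.5587 -0.0698  0.0194] [0.0943 0.0944 0.0089]
921 [ 0.5575 -0.0693  0.0513] [ 0.559  -0.0697  0.0498] [0.0432 0.0427 0.0077]
```

View pics/w1.png

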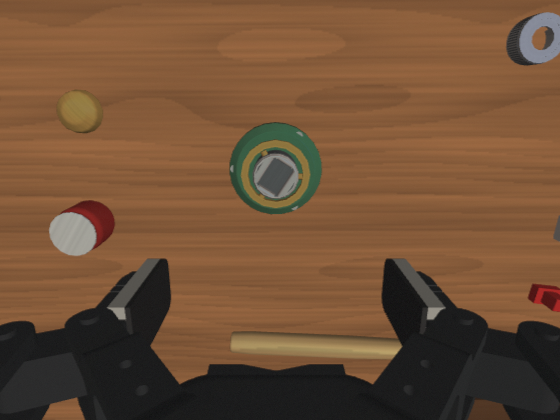

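The wrist view shows the holder centred at (276,170). The dark pocket is at (275,176) with its long side tilted. I'll fit the pocket and also refine the pins.

```bash
python3 -c "
from h import *
d=np.load('f1.npz'); w=d['w'];p=d['p']
m=(abs(w[...,0]-.559)<.024)&(abs(w[...,1]+.0697)<.024)&(np.hypot(w[...,0]-.559,w[...,1]+.0697)<.019)
g=cv2.cvtColor(p,cv2.COLOR_BGR2GRAY)
for k in (np.where(m&(w[...,2]<.0485)),np.where(m&(g<100))):
  t=w[k]; print(len(t),t[:,2].min(),np.median(t[:,2]))
  r=cv2.minAreaRect((t[:,:2]*1000).astype(np.float32)); print(r)
  c=t[:,:2]-t[:,:2].mean(0); e,v=np.linalg.eigh(c.T@c); print(t[:,:2].mean(0),np.sqrt(12*e/len(t)),np.degrees(np.arctan2(v[1,1],v[0,1])))
c=p[115:225,220:330]; cv2.imwrite('pics/w1c.png',cv2.resize(c,(600,600),interpolation=cv2.INTER_CUBIC))
"
```

```text
729 0.040841756033925355 0.04387973586256276
((558.028564453125, -72.6705322265625), (29.829273223876953, 30.774667739868164), 58.865638732910156)
[ 0.55975415 -0.06959793] [0.0231768  0.03005731] 144.3156613656301
8411 0.040841756033925355 0.3213081101417318
((556.1532592773438, -71.9983901977539), (31.021745681762695, 33.289207458496094), 56.58967590332031)
[ 0.54964378 -0.06884137] [0.0142244  0.02963416] 91.05588481346483
```

View pics/w1c.png

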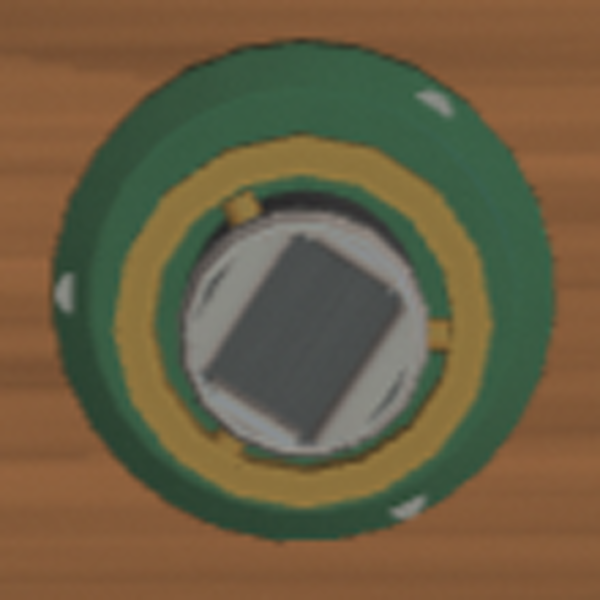

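Emit:
{"name": "send_rows", "arguments": {"steps": [{"translation":[-6.5,32.3,7],"delta_rot":[0,0,0],"jaw":8.5},{"translation":[-6.5,32.3,7],"delta_rot":[0,0,0],"jaw":8.5},{"translation":[-6.5,32.3,7],"delta_rot":[0,0,0],"jaw":8.5},{"translation":[-6.5,32.3,7],"delta_rot":[0,0,0],"jaw":8.5},{"translation":[-6.5,32.3,7],"delta_rot":[0,0,0],"jaw":8.5},{"translation":[-6.5,32.3,7],"delta_rot":[0,0,0],"jaw":8.5},{"translation":[-6.5,32.3,7],"delta_rot":[0,0,0],"jaw":8.5},{"translation":[-6.5,32.3,7],"delta_rot":[0,0,0],"jaw":8.5}]}}

```text
time: 2.55
tool_pos: [0.621, 0.264, 0.1484]
tool_rot: [-0.002, -0.003, 1.0, 0.0]
contact_force: [-0.6, 0.3, 0.4]
gripper_width: 0.996
grasp_force: 0.0
```

```bash
python3 -c "
from h import *
f=grab_frame('wrist'); w=cloud(f); np.savez('f2.npz',w=w,p=f['pixels'])
cv2.imwrite('pics/w2.png',f['pixels'])
near=np.hypot(w[...,0]-.625,w[...,1]-.254)<.03
for lo,hi in ((.009,.015),(.029,.036)):
  t=w[near&(w[...,2]>lo)&(w[...,2]<hi)]; print(len(t),t.mean(0).round(4),np.median(t[:,2]),cv2.minAreaRect((t[:,:2]*1000).astype(np.float32)))
t=w[near&(w[...,2]>.009)]; print('foot',cv2.minAreaRect((t[:,:2]*1000).astype(np.float32)))
go([t[:,0].mean(),t[:,1].mean(),.1],90)
"
```

```text
339 [0.6238 0.2554 0.0119] 0.011890877413115732 ((628.094970703125, 254.8346405029297), (19.93018913269043, 28.415220260620117), 87.41751098632812)
335 [0.6276 0.2549 0.0317] 0.03180467313945672 ((627.8360595703125, 255.15904235839844), (14.540575981140137, 14.877941131591797), 89.62686920166016)
foot ((618.7706298828125, 250.07760620117188), (47.21169662475586, 44.69282913208008), 62.210933685302734)
tcp [0.6214 0.2618 0.1492] yawY 90.26 tilt 0.16 shift [ 1.24 -0.78  4.92]
  rotvec [-0.    -0.003  0.005]
  rotvec [ 4.000e-03 -1.000e-03 -3.137e+00]
  J6 -1.287 t 2.6 F [-0.9  0.  -0.5] w 8.53 g 0.0
```

View pics/w2.png

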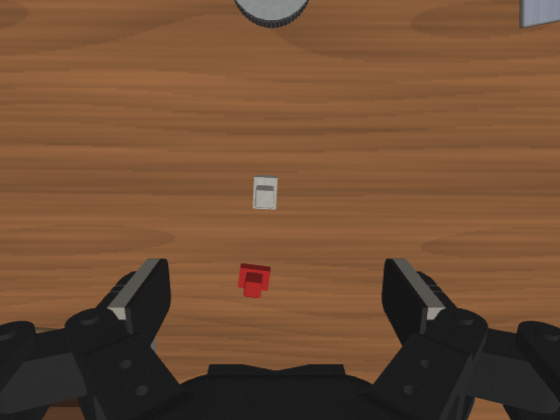

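Head at (0.628, 0.255): its top is at 0.032 and its foot 20×28 with the long side along world x, which matches the spec. The nose is at pixel (265,195).

Emit:
{"name": "send_rows", "arguments": {"steps": [{"translation":[-0.7,-0.7,6],"delta_rot":[0,0,0.03],"jaw":4},{"translation":[-0.7,-0.7,6],"delta_rot":[0,0,0.03],"jaw":4},{"translation":[-0.7,-0.7,6],"delta_rot":[0,0,0.03],"jaw":4},{"translation":[-0.7,-0.7,6],"delta_rot":[0,0,0.03],"jaw":4},{"translation":[-0.7,-0.7,6],"delta_rot":[0,0,0.03],"jaw":4},{"translation":[-0.7,-0.7,6],"delta_rot":[0,0,0.03],"jaw":4},{"translation":[-0.7,-0.7,6],"delta_rot":[0,0,0.03],"jaw":4},{"translation":[-0.7,-0.7,6],"delta_rot":[0,0,0.03],"jaw":4}]}}

```text
time: 3.4
tool_pos: [0.6308, 0.2512, 0.0915]
tool_rot: [0.001, 0.015, 1.0, 0.0]
contact_force: [0.2, 0.5, 0.2]
gripper_width: 0.468
grasp_force: 0.0
```

```bash
python3 -c "
from h import *
f=grab_frame('wrist'); w=cloud(f)
near=np.hypot(w[...,0]-.628,w[...,1]-.255)<.022
for lo,hi in ((.009,.015),(.029,.036)):
  t=w[near&(w[...,2]>lo)&(w[...,2]<hi)]; print(len(t),t.mean(0).round(4),np.median(t[:,2]),cv2.minAreaRect((t[:,:2]*1000).astype(np.float32)))
go([.628,.255,.029],88.5)
"
```

```text
496 [0.6228 0.2546 0.0118] 0.011767177640307316 ((628.0307006835938, 254.9010467529297), (19.997989654541016, 28.266414642333984), 87.29290008544922)
514 [0.6278 0.255  0.0317] 0.0317256222854462 ((628.0595092773438, 254.89041137695312), (15.003872871398926, 15.346444129943848), 87.6962890625)
tcp [0.6307 0.2511 0.0912] yawY 88.23 tilt 0.04 shift [0.28 0.38 6.22]
  rotvec [ 0.     0.001 -0.005]
  rotvec [ 1.000e-03 -0.000e+00  3.137e+00]
  J6 -1.271 t 3.45 F [-0.2  0.2 -0.1] w 4.01 g 0.0
```

Emit:
{"name": "send_rows", "arguments": {"steps": [{"translation":[0.28,0.38,1],"delta_rot":[0,0,0.013],"jaw":3.5},{"translation":[0.28,0.38,3],"delta_rot":[0,0,0.013],"jaw":3.5},{"translation":[0.28,0.38,4.5],"delta_rot":[0,0,0.013],"jaw":3.5},{"translation":[0.28,0.38,5.5],"delta_rot":[0,0,0.013],"jaw":3.5},{"translation":[0.28,0.38,6.0],"delta_rot":[0,0,0.013],"jaw":3.5},{"translation":[0.28,0.38,6.2],"delta_rot":[0,0,0.013],"jaw":3.5},{"translation":[0.28,0.38,6.2],"delta_rot":[0,0,0.013],"jaw":3.0},{"translation":[0.28,0.38,6.2],"delta_rot":[0,0,0.013],"jaw":2.5}]}}

```text
time: 4.25
tool_pos: [0.6285, 0.2551, 0.0296]
tool_rot: [0.001, 0.022, 1.0, 0.0]
contact_force: [-0.4, 0.4, 1.0]
gripper_width: 0.295
grasp_force: 0.0
```

Emit:
{"name": "send_rows", "arguments": {"steps": [{"translation":[0,0,0],"delta_rot":[0,0,0],"jaw":2},{"translation":[0,0,0],"delta_rot":[0,0,0],"jaw":1.2},{"translation":[0,0,0],"delta_rot":[0,0,0],"jaw":1},{"translation":[0,0,0],"delta_rot":[0,0,0],"jaw":0.5},{"translation":[0,0,0],"delta_rot":[0,0,0],"jaw":0.5},{"translation":[0,0,0],"delta_rot":[0,0,0],"jaw":0.5},{"translation":[0,0,0],"delta_rot":[0,0,0],"jaw":0.5},{"translation":[0,0,0],"delta_rot":[0,0,0],"jaw":0.5}]}}

```text
time: 5.05
tool_pos: [0.6278, 0.2549, 0.0287]
tool_rot: [-0.0, 0.022, 1.0, -0.0]
contact_force: [-0.0, -0.0, 0.1]
gripper_width: 0.058
grasp_force: 0.0
```

```bash
python3 -c "
from h import *
go([.628,.255,.029],87.5)"
```

```text
tcp [0.6278 0.2549 0.0287] yawY 87.49 tilt 0.01 shift [-0.02  0.01 -0.03]
  rotvec [-0. -0. -0.]
  rotvec [-0.     0.     3.141]
  J6 -1.251 t 5.05 F [-0.  -0.   0.1] w 0.49 g 0.0
```

```bash
python3 -c "
from h import *
f=grab_frame('wrist'); a=grab_frame('scene')
cv2.imwrite('pics/w3.png',np.hstack([f['pixels'][150:400,180:420],cv2.resize(a['pixels'][230:340,240:400],(364,250))]))
"
```

```text
(no output)
```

View pics/w3.png

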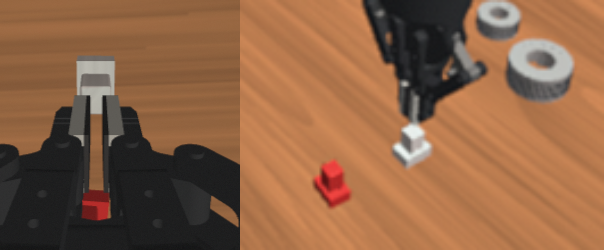

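The fingers closed without touching the head: they read 0.5 cm, and the head is still upright in front of the tips. I'll check where the tips actually are using depth.

```bash
python3 -c "
from h import *
f=grab_frame('wrist'); w=cloud(f)
Rm=cv2.Rodrigues(np.array(f['rvec'],float))[0]; print('cam',-Rm.T@np.ravel(f['tvec']),'axis',Rm[2])
for r in range(200,330,10): print(r,[w[r,c].round(3).tolist() for c in (255,263,276,290,298)])
near=np.hypot(w[...,0]-.62,w[...,1]-.255)<.03
a=cloud(grab_frame('scene')); n=np.hypot(a[...,0]-.628,a[...,1]-.255)<.03
t=a[n&(a[...,2]>.005)&(a[...,2]<.1)]; 
for z in np.arange(.005,.1,.006):
  k=t[(t[:,2]>=z)&(t[:,2]<z+.006)]; print(round(z,3),len(k),k.min(0).round(3) if len(k) else '',k.max(0).round(3) if len(k) else '')
"
```

```text
cam [0.55923833 0.25854794 0.1918627 ] axis [ 0.2695326  -0.0119896  -0.96291663]
200 [[0.612, 0.245, -0.0], [0.612, 0.249, 0.0], [0.612, 0.256, 0.0], [0.612, 0.264, 0.0], [0.612, 0.268, 0.0]]
210 [[0.617, 0.244, 0.0], [0.614, 0.249, 0.012], [0.614, 0.256, 0.011], [0.615, 0.264, 0.01], [0.619, 0.268, -0.001]]
220 [[0.623, 0.244, -0.0], [0.619, 0.249, 0.012], [0.62, 0.256, 0.012], [0.62, 0.263, 0.012], [0.624, 0.268, -0.0]]
230 [[0.629, 0.244, 0.001], [0.621, 0.249, 0.024], [0.621, 0.256, 0.024], [0.626, 0.263, 0.012], [0.63, 0.268, 0.0]]
240 [[0.635, 0.243, -0.001], [0.623, 0.25, 0.032], [0.623, 0.256, 0.032], [0.624, 0.263, 0.031], [0.636, 0.268, -0.0]]
250 [[0.616, 0.248, 0.06], [0.617, 0.251, 0.058], [0.628, 0.256, 0.033], [nan, nan, nan], [0.617, 0.265, 0.058]]
260 [[0.616, 0.248, 0.068], [0.616, 0.251, 0.07], [0.633, 0.255, 0.032], [0.617, 0.261, 0.068], [0.617, 0.264, 0.068]]
270 [[0.617, 0.249, 0.076], [0.616, 0.251, 0.076], [0.655, 0.254, -0.001], [0.617, 0.261, 0.076], [nan, nan, nan]]
280 [[0.616, 0.249, 0.084], [0.616, 0.252, 0.084], [0.661, 0.254, -0.001], [0.617, 0.261, 
[... 509 characters left out ...]
 70 [0.617 0.244 0.005] [0.644 0.266 0.011]
0.011 25 [0.619 0.248 0.011] [0.644 0.265 0.017]
0.017 22 [0.626 0.248 0.017] [0.639 0.263 0.023]
0.023 31 [0.622 0.247 0.023] [0.639 0.263 0.029]
0.029 35 [0.623 0.248 0.029] [0.638 0.263 0.032]
0.035 0  
0.041 0  
0.047 15 [0.633 0.245 0.048] [0.64  0.265 0.053]
0.053 28 [0.622 0.242 0.053] [0.641 0.27  0.059]
0.059 35 [0.625 0.241 0.059] [0.641 0.272 0.065]
0.065 42 [0.623 0.24  0.065] [0.641 0.273 0.071]
0.071 30 [0.629 0.239 0.071] [0.641 0.272 0.077]
0.077 31 [0.633 0.24  0.077] [0.641 0.271 0.082]
0.083 24 [0.634 0.244 0.083] [0.642 0.271 0.089]
0.089 41 [0.633 0.228 0.089] [0.644 0.28  0.095]
0.095 51 [0.62  0.228 0.096] [0.642 0.278 0.1  ]
```

The tips are really at z≈0.048, about 34 mm higher than the stated tool offset predicts. I'll trust the images: open, go down about 3 cm more while watching force, then close.

Emit:
{"name": "send_rows", "arguments": {"steps": [{"translation":[0,0,0],"delta_rot":[0,0,0],"jaw":3.5},{"translation":[0,0,0],"delta_rot":[0,0,0],"jaw":3.5},{"translation":[0,0,0],"delta_rot":[0,0,0],"jaw":3.5},{"translation":[0,0,0.5],"delta_rot":[0,0,0],"jaw":3.5},{"translation":[0,0,1],"delta_rot":[0,0,0],"jaw":3.5},{"translation":[0,0,1.5],"delta_rot":[0,0,0],"jaw":3.5},{"translation":[0,0,2],"delta_rot":[0,0,0],"jaw":3.5},{"translation":[0,0,2],"delta_rot":[0,0,0],"jaw":3.5}]}}

```text
time: 6.05
tool_pos: [0.6268, 0.2547, 0.0072]
tool_rot: [-0.001, 0.022, 1.0, -0.0]
contact_force: [-0.3, 0.2, -0.1]
gripper_width: 0.406
grasp_force: 0.0
```

```bash
python3 -c "
from h import *
go([.628,.255,.009],87.5)
a=cloud(grab_frame('scene')); n=np.hypot(a[...,0]-.628,a[...,1]-.255)<.04
t=a[n&(a[...,2]>.005)&(a[...,2]<.1)]; 
for z in np.arange(.005,.08,.006):
  k=t[(t[:,2]>=z)&(t[:,2]<z+.006)]; print(round(z,3),len(k),k.min(0).round(3) if len(k) else '',k.max(0).round(3) if len(k) else '')
"
```

```text
tcp [0.6268 0.2547 0.0072] yawY 87.49 tilt 0.13 shift [-0.11  0.04 -0.18]
  rotvec [-0.001 -0.002 -0.   ]
  rotvec [-3.000e-03  1.000e-03  3.141e+00]
  J6 -1.251 t 6.05 F [-0.3  0.2 -0.1] w 3.47 g 0.0
0.005 50 [0.627 0.244 0.005] [0.645 0.265 0.011]
0.011 28 [0.63  0.249 0.011] [0.645 0.265 0.017]
0.017 14 [0.631 0.247 0.018] [0.638 0.262 0.023]
0.023 29 [0.619 0.236 0.023] [0.639 0.279 0.029]
0.029 69 [0.616 0.231 0.029] [0.641 0.284 0.035]
0.035 50 [0.618 0.225 0.035] [0.641 0.286 0.041]
0.041 48 [0.618 0.224 0.041] [0.641 0.287 0.047]
0.047 50 [0.618 0.223 0.047] [0.641 0.286 0.053]
0.053 44 [0.616 0.224 0.053] [0.64  0.287 0.059]
0.059 47 [0.617 0.229 0.059] [0.641 0.287 0.065]
0.065 32 [0.618 0.218 0.065] [0.643 0.285 0.071]
0.071 70 [0.617 0.217 0.071] [0.644 0.292 0.077]
0.077 63 [0.621 0.216 0.077] [0.642 0.289 0.083]
```

Emit:
{"name": "send_rows", "arguments": {"steps": [{"translation":[0,0,0.3],"delta_rot":[0,0,0],"jaw":3.5},{"translation":[0,0,0.6],"delta_rot":[0,0,0],"jaw":3.5},{"translation":[0,0,0.9],"delta_rot":[0,0,0],"jaw":3},{"translation":[0,0,0.9],"delta_rot":[0,0,0],"jaw":2},{"translation":[0,0,0.9],"delta_rot":[0,0,0],"jaw":1.2},{"translation":[0,0,0.9],"delta_rot":[0,0,0],"jaw":0.5},{"translation":[0,0,0.9],"delta_rot":[0,0,0],"jaw":0.5},{"translation":[0,0,0.9],"delta_rot":[0,0,0],"jaw":0.5}]}}

```text
time: 6.9
tool_pos: [0.6277, 0.255, -0.0004]
tool_rot: [-0.0, 0.022, 1.0, -0.0]
contact_force: [0.8, 0.3, 0.1]
gripper_width: 0.149
grasp_force: 59.8
```

Emit:
{"name": "send_rows", "arguments": {"steps": [{"translation":[0,0,-2],"delta_rot":[0,0,0],"jaw":0.5},{"translation":[0,0,-6],"delta_rot":[0,0,0],"jaw":0.5},{"translation":[0,0,-10],"delta_rot":[0,0,0],"jaw":0.5},{"translation":[1,-4,-12],"delta_rot":[0,0,0.1],"jaw":0.5},{"translation":[1.5,-8,-12],"delta_rot":[0,0,0.2],"jaw":0.5},{"translation":[2,-12,-12],"delta_rot":[0,0,0.3],"jaw":0.5},{"translation":[2.5,-16,-12],"delta_rot":[0,0,0.4],"jaw":0.5},{"translation":[3,-20,-12],"delta_rot":[0,0,0.541],"jaw":0.5}]}}

```text
time: 7.7
tool_pos: [0.5886, 0.0551, 0.1199]
tool_rot: [0.0, 0.291, 0.957, 0.0]
contact_force: [0.2, -0.6, -1.0]
gripper_width: 0.15
grasp_force: 59.9
```

```bash
python3 -c "
from h import *
go([.5593,-.0697,.12],56.5)"
```

```text
tcp [0.5886 0.0551 0.1199] yawY 56.22 tilt 0.03 shift [-4.51e+00 -1.20e+01 -1.00e-02]
  rotvec [ 0.     0.    -0.005]
  rotvec [ 1.000e-03 -0.000e+00  3.137e+00]
  J6 -1.014 t 7.7 F [ 0.2 -0.6 -1. ] w 1.28 g 59.9
```

Emit:
{"name": "send_rows", "arguments": {"steps": [{"translation":[-1.5,-4,0],"delta_rot":[0,0,-0.005],"jaw":0.5},{"translation":[-3,-8,0],"delta_rot":[0,0,-0.005],"jaw":0.5},{"translation":[-4.5,-12,0],"delta_rot":[0,0,-0.005],"jaw":0.5},{"translation":[-4.5,-12,2],"delta_rot":[0,0,-0.005],"jaw":0.5},{"translation":[-4.5,-12,3],"delta_rot":[0,0,-0.005],"jaw":0.5},{"translation":[-4.5,-12,4],"delta_rot":[0,0,-0.005],"jaw":0.5},{"translation":[-4.5,-12,4],"delta_rot":[0,0,-0.005],"jaw":0.5},{"translation":[-4.5,-12,4],"delta_rot":[0,0,-0.005],"jaw":0.5}]}}

```text
time: 8.5
tool_pos: [0.5604, -0.0676, 0.0795]
tool_rot: [-0.0, 0.285, 0.958, 0.0]
contact_force: [-1.1, 0.7, -0.5]
gripper_width: 0.15
grasp_force: 60.0
```

```bash
python3 -c "
from h import *
go([.5593,-.0697,.0445],56.5)
f=grab_frame('wrist'); w=cloud(f);cv2.imwrite('pics/w4.png',f['pixels'][100:400,100:460])
q=w[(np.hypot(w[...,0]-.559,w[...,1]+.07)<.06)&(w[...,2]>.017)&(w[...,2]<.024)]
print(len(q),q.min(0),q.max(0))
"
```

```text
tcp [ 0.5604 -0.0676  0.0795] yawY 56.86 tilt 0.03 shift [-0.02 -0.24  3.5 ]
  rotvec [-0.    -0.     0.006]
  rotvec [ 1.000e-03 -0.000e+00 -3.135e+00]
  J6 -1.244 t 8.5 F [-1.1  0.7 -0.5] w 1.28 g 60.0
5935 [ 0.51184784 -0.1154084   0.01700074] [ 0.60483407 -0.02236111  0.02396795]
```

View pics/w4.png

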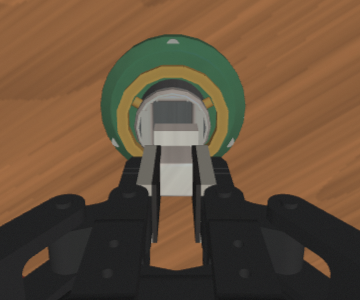

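Emit:
{"name": "send_rows", "arguments": {"steps": [{"translation":[0,-0.23,1],"delta_rot":[0,0,0.006],"jaw":0.5},{"translation":[0,-0.23,1.8],"delta_rot":[0,0,0.006],"jaw":0.5},{"translation":[0,-0.23,2.2],"delta_rot":[0,0,0.006],"jaw":0.5},{"translation":[0,-0.23,2.5],"delta_rot":[0,0,0.006],"jaw":0.5},{"translation":[0,-0.23,2.7],"delta_rot":[0,0,0.006],"jaw":0.5},{"translation":[0,-0.23,2.9],"delta_rot":[0,0,0.006],"jaw":0.5},{"translation":[0,-0.23,2.9],"delta_rot":[0,0,0.006],"jaw":0.5},{"translation":[0,-0.23,2.9],"delta_rot":[0,0,0.006],"jaw":0.5}]}}

```text
time: 9.35
tool_pos: [0.5592, -0.0704, 0.0509]
tool_rot: [0.0, 0.289, 0.957, 0.0]
contact_force: [0.2, -0.1, -0.5]
gripper_width: 0.152
grasp_force: 59.9
```

```bash
python3 -c "
from h import *
go([.559,-.0695,.0445],56.5)"
```

```text
tcp [ 0.5592 -0.0704  0.0509] yawY 56.43 tilt 0.02 shift [0.07 0.07 0.64]
  rotvec [ 0.     0.    -0.001]
  rotvec [ 0.   -0.    3.14]
  J6 -1.242 t 9.35 F [ 0.2 -0.1 -0.5] w 1.3 g 59.9
```

Emit:
{"name": "send_rows", "arguments": {"steps": [{"translation":[0.04,0.06,0.1],"delta_rot":[0,0,0],"jaw":0.5},{"translation":[0.04,0.06,0.2],"delta_rot":[0,0,0],"jaw":0.5},{"translation":[0.04,0.06,0.3],"delta_rot":[0,0,0],"jaw":0.5},{"translation":[0.04,0.06,0.4],"delta_rot":[0,0,0],"jaw":0.5},{"translation":[0.04,0.06,0.5],"delta_rot":[0,0,0],"jaw":0.5},{"translation":[0.04,0.06,0.6],"delta_rot":[0,0,0],"jaw":0.5},{"translation":[0.04,0.06,0.6],"delta_rot":[0,0,0],"jaw":0.5},{"translation":[0.04,0.06,0.6],"delta_rot":[0,0,0],"jaw":0.5}]}}

```text
time: 10.15
tool_pos: [0.5591, -0.0696, 0.0447]
tool_rot: [0.0, 0.289, 0.957, 0.0]
contact_force: [0.6, 0.1, -2.0]
gripper_width: 0.154
grasp_force: 59.9
```

Emit:
{"name": "send_rows", "arguments": {"steps": [{"translation":[0,0,0],"delta_rot":[0,0,0],"jaw":2.5},{"translation":[0,0,0],"delta_rot":[0,0,0],"jaw":3.5},{"translation":[0,0,0],"delta_rot":[0,0,0],"jaw":3.5},{"translation":[0,0,0],"delta_rot":[0,0,0],"jaw":3.5},{"translation":[0,0,-2],"delta_rot":[0,0,0],"jaw":3.5},{"translation":[0,0,-5],"delta_rot":[0,0,0],"jaw":3.5},{"translation":[0,0,-9],"delta_rot":[0,0,0],"jaw":8.5},{"translation":[0,0,-9],"delta_rot":[0,0,0],"jaw":8.5}]}}

```text
time: 10.95
tool_pos: [0.5633, -0.0707, 0.1419]
tool_rot: [0.006, 0.289, 0.957, 0.0]
contact_force: [-0.2, 0.1, 0.1]
gripper_width: 0.737
grasp_force: 0.0
```

```bash
python3 -c "
from h import *
f=grab_frame('wrist'); w=cloud(f)
n=np.hypot(w[...,0]-.559,w[...,1]+.0695)
for lo,hi,r in ((.0715,.08,.02),(.0535,.061,.02),(.048,.0535,.03),(.017,.024,.06)):
  t=w[(n<r)&(w[...,2]>lo)&(w[...,2]<hi)]; print(len(t),np.median(t[:,2]).round(4),((t.min(0)+t.max(0))/2).round(4),cv2.minAreaRect((t[:,:2]*1000).astype(np.float32)))
go([.464,.258,.15],90)
"
```

```text
498 0.0758 [ 0.5592 -0.07    0.0747] ((559.188720703125, -69.9510498046875), (14.079498291015625, 15.071969985961914), 56.512367248535156)
488 0.056 [ 0.5589 -0.0701  0.0572] ((558.8588256835938, -70.06591796875), (29.887990951538086, 33.315269470214844), 84.50253295898438)
1400 0.0515 [ 0.5588 -0.0692  0.0507] ((558.8896484375, -69.04953002929688), (43.326576232910156, 42.66998291015625), 56.167564392089844)
4435 0.0211 [ 0.5585 -0.0692  0.0205] ((558.999755859375, -69.05884552001953), (93.53291320800781, 93.17777252197266), 49.54970932006836)
tcp [ 0.5617 -0.0703  0.1389] yawY 56.44 tilt 0.44 shift [26.28 21.96 -1.24]
  rotvec [ 0.     0.008 -0.586]
  rotvec [ 0.01  -0.     2.556]
  J6 -1.241 t 11.0 F [ 0.2 -0.2 -0. ] w 6.99 g 0.0
```

The head is seated: its top reads 0.0758 (expected 0.076), centred and square. Now the collar.

Emit:
{"name": "send_rows", "arguments": {"steps": [{"translation":[4,3.3,-2],"delta_rot":[0,0,0.13],"jaw":8.5},{"translation":[8,6.6,-3],"delta_rot":[0,0,0.26],"jaw":8.5},{"translation":[12,9.9,-3],"delta_rot":[0,0,0.39],"jaw":8.5},{"translation":[16,13.2,-3],"delta_rot":[0,0,0.52],"jaw":8.5},{"translation":[20,16.5,-3],"delta_rot":[0,0,0.65],"jaw":8.5},{"translation":[24,19.8,-3],"delta_rot":[0,0,0.78],"jaw":8.5},{"translation":[26.3,22,-3],"delta_rot":[0,0,0.9],"jaw":8.5},{"translation":[26.3,22,-3],"delta_rot":[0,0,0.98],"jaw":8.5}]}}

```text
time: 11.8
tool_pos: [0.4589, 0.2631, 0.1632]
tool_rot: [-0.001, 0.705, 0.71, -0.001]
contact_force: [0.3, -0.4, -0.3]
gripper_width: 0.991
grasp_force: 0.0
```

```bash
python3 -c "
from h import *
f=grab_frame('wrist'); w=cloud(f)
n=np.hypot(w[...,0]-.464,w[...,1]-.258)
t=w[(n<.045)&(w[...,2]>.024)&(w[...,2]<.033)]; print(len(t),np.median(t[:,2]).round(4),cv2.minEnclosingCircle((t[:,:2]*1000).astype(np.float32)),((t.min(0)+t.max(0))/2).round(4),(t.max(0)-t.min(0)).round(4))
go([.464,.258,.07],0)
"
```

```text
3047 0.0278 ((465.65704345703125, 260.6997375488281), 30.771862030029297) [0.4652 0.2606 0.0271] [0.0602 0.0603 0.0062]
tcp [0.4595 0.2617 0.1631] yawY 0.25 tilt 0.14 shift [-0.37  0.47  9.31]
  rotvec [-0.002  0.     0.004]
  rotvec [-0.    -0.004 -3.137]
  J6 0.372 t 11.85 F [-0.4  1.1 -0.3] w 8.48 g 0.0
```

Emit:
{"name": "send_rows", "arguments": {"steps": [{"translation":[-0.1,0.6,3],"delta_rot":[0,0,0],"jaw":8.4},{"translation":[-0.1,0.6,6],"delta_rot":[0,0,0],"jaw":8.4},{"translation":[-0.1,0.6,9],"delta_rot":[0,0,0],"jaw":8.4},{"translation":[-0.1,0.6,11],"delta_rot":[0,0,0],"jaw":8.4},{"translation":[-0.1,0.6,12.5],"delta_rot":[0,0,0],"jaw":8.4},{"translation":[-0.1,0.6,13.5],"delta_rot":[0,0,0],"jaw":8.4},{"translation":[-0.1,0.6,13.5],"delta_rot":[0,0,0],"jaw":8.4},{"translation":[-0.1,0.6,13.5],"delta_rot":[0,0,0],"jaw":8.4}]}}

```text
time: 12.65
tool_pos: [0.4682, 0.2582, 0.0304]
tool_rot: [0.0, 0.705, 0.709, 0.001]
contact_force: [0.4, -0.2, 0.9]
gripper_width: 0.983
grasp_force: 0.0
```

```bash
python3 -c "
from h import *
go([.4655,.2606,.0],0)
a=cloud(grab_frame('scene')); n=(abs(a[...,0]-.4655)<.07)&(abs(a[...,1]-.2606)<.035)
t=a[n&(a[...,2]>.005)&(a[...,2]<.12)]
for z in np.arange(.005,.1,.006):
  k=t[(t[:,2]>=z)&(t[:,2]<z+.006)]; print(round(z,3),len(k),k.min(0).round(3) if len(k) else '',k.max(0).round(3) if len(k) else '')
f=grab_frame('wrist'); w=cloud(f)
n=np.hypot(w[...,0]-.465,w[...,1]-.26)
t=w[(n<.045)&(w[...,2]>.024)&(w[...,2]<.033)]; print(len(t),((t.min(0)+t.max(0))/2).round(4),(t.max(0)-t.min(0)).round(4))
"
```

```text
tcp [0.4682 0.2582 0.0304] yawY 0.29 tilt 0.06 shift [ 0.24 -0.27  3.04]
  rotvec [ 0.001 -0.     0.005]
  rotvec [ 1.000e-03  2.000e-03 -3.137e+00]
  J6 0.36 t 12.65 F [ 0.4 -0.2  0.9] w 8.39 g 0.0
0.005 86 [0.444 0.236 0.005] [0.499 0.291 0.011]
0.011 69 [0.445 0.239 0.011] [0.499 0.291 0.017]
0.017 74 [0.452 0.233 0.017] [0.499 0.29  0.023]
0.023 328 [0.437 0.233 0.023] [0.499 0.29  0.028]
0.029 0  
0.035 0  
0.041 0  
0.047 0  
0.053 0  
0.059 17 [0.426 0.251 0.061] [0.52  0.268 0.065]
0.065 33 [0.421 0.246 0.066] [0.524 0.27  0.071]
0.071 49 [0.421 0.246 0.071] [0.526 0.27  0.077]
0.077 47 [0.422 0.248 0.077] [0.526 0.27  0.083]
0.083 54 [0.421 0.247 0.083] [0.527 0.27  0.089]
0.089 46 [0.421 0.247 0.089] [0.527 0.269 0.095]
0.095 40 [0.419 0.249 0.095] [0.525 0.27  0.101]
8813 [0.4659 0.2605 0.027 ] [0.061  0.0615 0.0061]
```

Emit:
{"name": "send_rows", "arguments": {"steps": [{"translation":[0.23,-0.23,0.5],"delta_rot":[0,0,0],"jaw":8.4},{"translation":[0.23,-0.23,1.5],"delta_rot":[0,0,0],"jaw":8.4},{"translation":[0.23,-0.23,2.5],"delta_rot":[0,0,0],"jaw":8.4},{"translation":[0.23,-0.23,3.3],"delta_rot":[0,0,0],"jaw":8.4},{"translation":[0.23,-0.23,4],"delta_rot":[0,0,0],"jaw":8.4},{"translation":[0.23,-0.23,4.4],"delta_rot":[0,0,0],"jaw":8.4},{"translation":[0.23,-0.23,4.4],"delta_rot":[0,0,0],"jaw":8.0},{"translation":[0.23,-0.23,4.4],"delta_rot":[0,0,0],"jaw":7.5}]}}

```text
time: 13.55
tool_pos: [0.4654, 0.2604, -0.0142]
tool_rot: [0.0, 0.705, 0.709, 0.0]
contact_force: [0.7, -0.3, -0.1]
gripper_width: 0.878
grasp_force: 0.0
```

Emit:
{"name": "send_rows", "arguments": {"steps": [{"translation":[0,0,0],"delta_rot":[0,0,0],"jaw":7},{"translation":[0,0,0],"delta_rot":[0,0,0],"jaw":6.5},{"translation":[0,0,0],"delta_rot":[0,0,0],"jaw":6},{"translation":[0,0,0],"delta_rot":[0,0,0],"jaw":5},{"translation":[0,0,0],"delta_rot":[0,0,0],"jaw":4},{"translation":[0,0,0],"delta_rot":[0,0,0],"jaw":4},{"translation":[0,0,0],"delta_rot":[0,0,0],"jaw":4},{"translation":[0,0,0],"delta_rot":[0,0,0],"jaw":4}]}}

```text
time: 14.35
tool_pos: [0.4661, 0.2607, -0.0131]
tool_rot: [0.0, 0.705, 0.709, 0.001]
contact_force: [-1.2, -1.0, 5.9]
gripper_width: 0.679
grasp_force: 65.2
```

```bash
python3 -c "
from h import *
go([.559,-.0695,.1],0)"
```

```text
tcp [ 0.4661  0.2607 -0.0131] yawY 0.29 tilt 0.09 shift [-33.06   9.14 -11.31]
  rotvec [ 0.002 -0.     0.005]
  rotvec [ 1.000e-03  2.000e-03 -3.137e+00]
  J6 0.366 t 14.35 F [-1.2 -1.   5.9] w 5.8 g 65.2
```

Emit:
{"name": "send_rows", "arguments": {"steps": [{"translation":[0,0,-3],"delta_rot":[0,0,0],"jaw":4},{"translation":[0,0,-7],"delta_rot":[0,0,0],"jaw":4},{"translation":[0,0,-10.5],"delta_rot":[0,0,0],"jaw":4},{"translation":[-4,1.1,-11.3],"delta_rot":[0,0,0],"jaw":4},{"translation":[-8,2.2,-11.3],"delta_rot":[0,0,0],"jaw":4},{"translation":[-12,3.3,-11.3],"delta_rot":[0,0,0],"jaw":4},{"translation":[-16,4.4,-11.3],"delta_rot":[0,0,0],"jaw":4},{"translation":[-18,5,-11.3],"delta_rot":[0,0,0],"jaw":4}]}}

```text
time: 15.15
tool_pos: [0.5158, 0.0779, 0.0977]
tool_rot: [-0.0, 0.706, 0.708, -0.001]
contact_force: [0.6, 1.0, -2.3]
gripper_width: 0.684
grasp_force: 66.3
```

Emit:
{"name": "send_rows", "arguments": {"steps": [{"translation":[-3,0.8,0],"delta_rot":[0,0,0],"jaw":4},{"translation":[-6,1.6,0],"delta_rot":[0,0,0],"jaw":4},{"translation":[-9,2.5,0],"delta_rot":[0,0,0],"jaw":4},{"translation":[-12,3.3,0],"delta_rot":[0,0,0],"jaw":4},{"translation":[-14,3.9,0],"delta_rot":[0,0,0],"jaw":4},{"translation":[-15,4.15,0],"delta_rot":[0,0,0],"jaw":4},{"translation":[-15.05,4.15,0],"delta_rot":[0,0,0],"jaw":4},{"translation":[-15.05,4.15,0],"delta_rot":[0,0,0],"jaw":4}]}}

```text
time: 15.95
tool_pos: [0.5577, -0.0689, 0.098]
tool_rot: [-0.001, 0.705, 0.709, -0.0]
contact_force: [0.8, 0.0, -2.3]
gripper_width: 0.682
grasp_force: 66.3
```

```bash
python3 -c "
from h import *
go([.559,-.0695,.031],0)
f=grab_frame('wrist'); w=cloud(f); t,_=pose(); 
k=w[(np.hypot(w[...,0]-t[0],w[...,1]-t[1])<.045)&(abs(w[...,2]-t[2]-.041)<.006)]
print('collar top',len(k),np.median(k[:,2]),((k.min(0)+k.max(0))/2).round(4),(k.max(0)-k.min(0)).round(4))
k=w[(np.hypot(w[...,0]-.559,w[...,1]+.0695)<.06)&(abs(w[...,2]-.021)<.003)]
print('base',len(k),k.min(0).round(4),k.max(0).round(4))
cv2.imwrite('pics/w5.png',f['pixels'][:400,100:460])
"
```

```text
tcp [ 0.5577 -0.0689  0.098 ] yawY 0.29 tilt 0.1 shift [-0.07  0.14  6.7 ]
  rotvec [-0.001 -0.001  0.005]
  rotvec [ 2.000e-03 -2.000e-03 -3.136e+00]
  J6 -0.261 t 15.95 F [ 0.8  0.  -2.3] w 5.82 g 66.3
collar top 16308 0.1388699942966364 [ 0.5578 -0.0688  0.1392] [0.0858 0.0615 0.012 ]
base 4270 [ 0.5133 -0.1148  0.018 ] [ 0.6049 -0.0225  0.024 ]
```

View pics/w5.png

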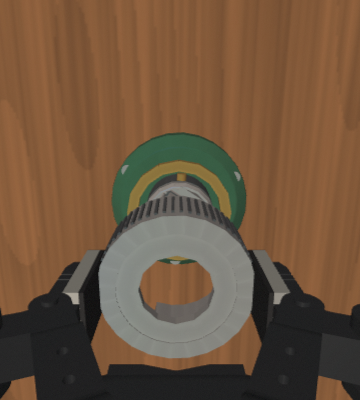

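The collar is held level, with the holder right below it. Lowering.

Emit:
{"name": "send_rows", "arguments": {"steps": [{"translation":[-0.05,0.13,1],"delta_rot":[0,0,0],"jaw":4},{"translation":[-0.05,0.13,2.5],"delta_rot":[0,0,0],"jaw":4},{"translation":[-0.05,0.13,4],"delta_rot":[0,0,0],"jaw":4},{"translation":[-0.05,0.13,4.6],"delta_rot":[0,0,0],"jaw":4},{"translation":[-0.05,0.13,5],"delta_rot":[0,0,0],"jaw":4},{"translation":[-0.05,0.13,5.3],"delta_rot":[0,0,0],"jaw":4},{"translation":[-0.05,0.13,5.5],"delta_rot":[0,0,0],"jaw":4},{"translation":[-0.05,0.13,5.5],"delta_rot":[0,0,0],"jaw":4}]}}

```text
time: 16.8
tool_pos: [0.5599, -0.0702, 0.0439]
tool_rot: [0.0, 0.705, 0.709, 0.0]
contact_force: [0.3, 0.1, -3.1]
gripper_width: 0.685
grasp_force: 66.3
```

```bash
python3 -c "
from h import *
go([.559,-.0693,.031],0)"
```

```text
tcp [ 0.5599 -0.0702  0.0439] yawY 0.28 tilt 0.02 shift [ 0.09 -0.09  1.29]
  rotvec [0.    0.    0.005]
  rotvec [-0.000e+00  1.000e-03 -3.137e+00]
  J6 -0.262 t 16.8 F [ 0.3  0.1 -3.1] w 5.85 g 66.3
```

Emit:
{"name": "send_rows", "arguments": {"steps": [{"translation":[0.08,-0.08,0],"delta_rot":[0,0,0],"jaw":4},{"translation":[0.08,-0.08,0.2],"delta_rot":[0,0,0],"jaw":4},{"translation":[0.08,-0.08,0.4],"delta_rot":[0,0,0],"jaw":4},{"translation":[0.08,-0.08,0.6],"delta_rot":[0,0,0],"jaw":4},{"translation":[0.08,-0.08,0.8],"delta_rot":[0,0,0],"jaw":4},{"translation":[0.08,-0.08,1.0],"delta_rot":[0,0,0],"jaw":4},{"translation":[0.08,-0.08,1.0],"delta_rot":[0,0,0],"jaw":4},{"translation":[0.08,-0.08,1.0],"delta_rot":[0,0,0],"jaw":4}]}}

```text
time: 17.6
tool_pos: [0.5589, -0.0693, 0.0336]
tool_rot: [-0.0, 0.705, 0.709, 0.0]
contact_force: [1.1, 0.5, -3.7]
gripper_width: 0.683
grasp_force: 66.3
```

```bash
python3 -c "
from h import *
go([.559,-.0693,.031],0)"
```

```text
tcp [ 0.5589 -0.0693  0.0336] yawY 0.28 tilt 0.01 shift [-0.    0.01  0.26]
  rotvec [ 0.    -0.     0.005]
  rotvec [ 0.     0.    -3.137]
  J6 -0.261 t 17.6 F [ 1.1  0.5 -3.7] w 5.83 g 66.3
```

Emit:
{"name": "send_rows", "arguments": {"steps": [{"translation":[0,0,0.1],"delta_rot":[0,0,0],"jaw":4},{"translation":[0,0,0.2],"delta_rot":[0,0,0],"jaw":4},{"translation":[0,0,0.25],"delta_rot":[0,0,0],"jaw":4},{"translation":[0,0,0.3],"delta_rot":[0,0,0],"jaw":4},{"translation":[0,0,0.35],"delta_rot":[0,0,0],"jaw":4},{"translation":[0,0,0.35],"delta_rot":[0,0,0],"jaw":4},{"translation":[0,0,0.35],"delta_rot":[0,0,0],"jaw":4},{"translation":[0,0,0.35],"delta_rot":[0,0,0],"jaw":4}]}}

```text
time: 18.4
tool_pos: [0.5591, -0.0694, 0.0307]
tool_rot: [0.0, 0.705, 0.709, 0.0]
contact_force: [-1.2, 1.5, 2.3]
gripper_width: 0.681
grasp_force: 66.8
```

Emit:
{"name": "send_rows", "arguments": {"steps": [{"translation":[0,0,0.05],"delta_rot":[0,0,0.05],"jaw":4},{"translation":[0,0,0.1],"delta_rot":[0,0,0.1],"jaw":4},{"translation":[0,0,0.1],"delta_rot":[0,0,0.15],"jaw":4},{"translation":[0,0,0.1],"delta_rot":[0,0,0.2],"jaw":4},{"translation":[0,0,0.1],"delta_rot":[0,0,0.25],"jaw":4},{"translation":[0,0,0.1],"delta_rot":[0,0,0.3],"jaw":4},{"translation":[0,0,0.1],"delta_rot":[0,0,0.35],"jaw":4},{"translation":[0,0,0.1],"delta_rot":[0,0,0.35],"jaw":4}]}}

```text
time: 19.2
tool_pos: [0.5593, -0.0693, 0.0292]
tool_rot: [0.0, 0.818, 0.575, 0.0]
contact_force: [1.4, 0.9, -1.0]
gripper_width: 0.679
grasp_force: 66.5
```

```bash
cat > s.py <<'E'
from h import *
go([.559,-.0694,.0307],None); print(np.round(state()["ft_torque"],2))
E
python3 s.py
```

```text
tcp [ 0.5593 -0.0693  0.0292] yawY -19.78 tilt 0.07 shift [-0.02 -0.02 -0.15]
  J6 0.089 t 19.2 F [ 1.4  0.9 -1. ] w 5.8 g 66.5
[ 0.14 -0.31 -0.07]
```

Emit:
{"name": "send_rows", "arguments": {"steps": [{"translation":[0,0,0.05],"delta_rot":[0,0,0],"jaw":4},{"translation":[0,0,0.1],"delta_rot":[0,0,0],"jaw":4},{"translation":[0,0,0.15],"delta_rot":[0,0,0],"jaw":4},{"translation":[0,0,0.2],"delta_rot":[0,0,0],"jaw":4},{"translation":[0,0,0.2],"delta_rot":[0,0,0],"jaw":4},{"translation":[0,0,0.2],"delta_rot":[0,0,0],"jaw":4},{"translation":[0,0,0.2],"delta_rot":[0,0,0],"jaw":4},{"translation":[0,0,0.2],"delta_rot":[0,0,0],"jaw":4}]}}

```text
time: 20.0
tool_pos: [0.5596, -0.0693, 0.0279]
tool_rot: [0.0, 0.818, 0.575, 0.001]
contact_force: [0.8, 1.9, 5.5]
gripper_width: 0.681
grasp_force: 67.2
```

```bash
python3 s.py
```

```text
tcp [ 0.5596 -0.0693  0.0279] yawY -19.78 tilt 0.09 shift [-0.03 -0.06 -0.28]
  J6 0.09 t 20.0 F [0.8 1.9 5.5] w 5.81 g 67.2
[ 0.45 -0.11 -0.21]
```

```bash
cat >> s.py <<'E'
f=grab_frame('wrist'); w=cloud(f)
n=np.hypot(w[...,0]-.559,w[...,1]+.0694)
k=w[(n>.0165)&(n<.026)&(w[...,2]>.05)&(w[...,2]<.08)]
print('collar top z',len(k),np.median(k[:,2]).round(4)); h=w[(n<.006)&(w[...,2]<.09)]; print('nose',len(h),np.median(h[:,2]).round(4))
A=np.c_[k[:,:2]-k[:,:2].mean(0),np.ones(len(k))]; print('plane',np.linalg.lstsq(A,k[:,2],rcond=None)[0].round(4))
E
python3 s.py
```

```text
tcp [ 0.5596 -0.0693  0.0279] yawY -19.78 tilt 0.09 shift [-0.03 -0.06 -0.28]
  J6 0.09 t 20.0 F [0.8 1.9 5.5] w 5.81 g 67.2
[ 0.45 -0.11 -0.21]
collar top z 8088 0.0688
nose 771 0.076
plane [0.01   0.0291 0.0684]
```

The collar top is at 0.0688, below the 0.072 it would show resting on the pins, so it has keyed. Pushing down.

Emit:
{"name": "send_rows", "arguments": {"steps": [{"translation":[0,0,0.05],"delta_rot":[0,0,0],"jaw":4},{"translation":[0,0,0.1],"delta_rot":[0,0,0],"jaw":4},{"translation":[0,0,0.15],"delta_rot":[0,0,0],"jaw":4},{"translation":[0,0,0.2],"delta_rot":[0,0,0],"jaw":4},{"translation":[0,0,0.25],"delta_rot":[0,0,0],"jaw":4},{"translation":[0,0,0.3],"delta_rot":[0,0,0],"jaw":4},{"translation":[0,0,0.3],"delta_rot":[0,0,0],"jaw":4},{"translation":[0,0,0.3],"delta_rot":[0,0,0],"jaw":4}]}}

```text
time: 20.85
tool_pos: [0.5599, -0.0691, 0.026]
tool_rot: [0.0, 0.818, 0.575, 0.001]
contact_force: [-0.5, 3.0, 11.7]
gripper_width: 0.682
grasp_force: 67.9
```

```bash
python3 s.py
```

```text
tcp [ 0.5599 -0.0691  0.026 ] yawY -19.82 tilt 0.1 shift [-0.06 -0.08 -0.47]
  J6 0.09 t 20.85 F [-0.5  3.  11.7] w 5.82 g 67.9
[ 0.62  0.29 -0.44]
collar top z 8046 0.067
nose 789 0.076
plane [0.0032 0.0154 0.0667]
```

Emit:
{"name": "send_rows", "arguments": {"steps": [{"translation":[0.03,0,0],"delta_rot":[0,0,0.02],"jaw":4},{"translation":[0.03,0,0],"delta_rot":[0,0,0.04],"jaw":4},{"translation":[0.03,0,0],"delta_rot":[0,0,0.05],"jaw":4},{"translation":[0.03,0,0],"delta_rot":[0,0,0.05],"jaw":4},{"translation":[0.03,0,0],"delta_rot":[0,0,0.05],"jaw":4},{"translation":[0.03,0,0],"delta_rot":[0,0,0.05],"jaw":4},{"translation":[0.03,0,0],"delta_rot":[0,0,0.05],"jaw":4},{"translation":[0.03,0,0],"delta_rot":[0,0,0.05],"jaw":4}]}}

```text
time: 21.7
tool_pos: [0.5594, -0.0693, 0.0244]
tool_rot: [0.0, 0.832, 0.555, 0.0]
contact_force: [4.0, -0.1, 1.8]
gripper_width: 0.682
grasp_force: 66.9
```

```bash
python3 s.py
```

```text
tcp [ 0.5594 -0.0693  0.0244] yawY -22.63 tilt 0.07 shift [-0.03 -0.03 -0.63]
  J6 0.14 t 21.7 F [ 4.  -0.1  1.8] w 5.83 g 66.9
[-0.06 -0.72  0.03]
collar top z 8013 0.0652
nose 811 0.076
plane [0.0061 0.0058 0.0651]
```

Free and keyed now: the torque is gone and the spring force is about as expected. Pushing to the stop.

Emit:
{"name": "send_rows", "arguments": {"steps": [{"translation":[0.01,0.03,0.1],"delta_rot":[0,0,0.01],"jaw":4},{"translation":[0.01,0.03,0.15],"delta_rot":[0,0,0.01],"jaw":4},{"translation":[0.01,0.03,0.2],"delta_rot":[0,0,0.01],"jaw":4},{"translation":[0.01,0.03,0.25],"delta_rot":[0,0,0.01],"jaw":4},{"translation":[0.01,0.03,0.3],"delta_rot":[0,0,0.01],"jaw":4},{"translation":[0.01,0.03,0.35],"delta_rot":[0,0,0.01],"jaw":4},{"translation":[0.01,0.03,0.4],"delta_rot":[0,0,0.01],"jaw":4},{"translation":[0.01,0.03,0.4],"delta_rot":[0,0,0.01],"jaw":4}]}}

```text
time: 22.55
tool_pos: [0.5593, -0.0692, 0.0208]
tool_rot: [-0.0, 0.835, 0.55, -0.0]
contact_force: [-0.4, 0.3, 6.9]
gripper_width: 0.684
grasp_force: 67.5
```

```bash
python3 s.py
```

```text
tcp [ 0.5593 -0.0692  0.0208] yawY -23.2 tilt 0.03 shift [-0.03 -0.02 -0.99]
  J6 0.15 t 22.55 F [-0.4  0.3  6.9] w 5.84 g 67.5
[-0.06 -0.14  0.03]
collar top z 7850 0.0617
nose 846 0.076
plane [-0.0014  0.0016  0.0617]
```

Emit:
{"name": "send_rows", "arguments": {"steps": [{"translation":[0,0,0.05],"delta_rot":[0,0,0],"jaw":4},{"translation":[0,0,0.1],"delta_rot":[0,0,0],"jaw":4},{"translation":[0,0,0.15],"delta_rot":[0,0,0],"jaw":4},{"translation":[0,0,0.15],"delta_rot":[0,0,0],"jaw":4},{"translation":[0,0,0.15],"delta_rot":[0,0,0],"jaw":4},{"translation":[0,0,0.15],"delta_rot":[0,0,0],"jaw":4},{"translation":[0,0,0.15],"delta_rot":[0,0,0],"jaw":4},{"translation":[0,0,0.15],"delta_rot":[0,0,0],"jaw":4}]}}

```text
time: 23.4
tool_pos: [0.5594, -0.0692, 0.0205]
tool_rot: [-0.0, 0.835, 0.551, -0.0]
contact_force: [-3.3, 0.1, 15.0]
gripper_width: 0.681
grasp_force: 68.3
```

```bash
python3 s.py
```

```text
tcp [ 0.5594 -0.0692  0.0205] yawY -23.19 tilt 0.06 shift [-0.03 -0.03 -1.02]
  J6 0.15 t 23.4 F [-3.3  0.1 15. ] w 5.82 g 68.3
[0.15 0.48 0.01]
collar top z 7820 0.0615
nose 839 0.076
plane [-0.0026  0.0014  0.0615]
```

The collar is on the stop: z barely moved while the force rose to 15 N, and its top is level at 0.0615. Handing in.

```bash
python3 -c "
from plant import *
print(job_done())"
```

```text
the job is handed in; nothing more can be done
None
```

The stake head is seated and let go, and the collar is keyed, pushed to its stop and still held down at 15 N; I handed the job in at 23.4 s but the hand-in gave no verdict.

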